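Index the bench magnifier over the circuit board

ROBOT

A 6-joint arm with a two-finger parallel gripper is mounted at the origin on the work surface. World frame = base frame: x ahead of the robot, y to its left, z up, the work surface at z = 0. Lengths are in mm, angles in rad, forces in N, time in s.
With the tool pointing down it reaches from about 300 to 775 mm from the base axis. Payload 14.6 kg.
Tool frame: the origin (TCP) lies on the centre line of the jaws, within the pads' length; the fingertips stand 19 mm ahead of it and the grasp point (between the pads) is the TCP (bot.tip_reach is the distance from the TCP to the fingertips, in mm); y points along the fingers, x is the direction in which the jaws open and shut, and the axes are right-handed (so a half turn about y gives the same grasp; the last joint's range is limited). The gripper opens to 85 mm and grips with 20 to 120 N. Pads are 22 mm wide; open, the fingers measure 114 mm over their backs; the gripper's body (76 mm by 85 mm) begins 54 mm behind the grasp point. The pads swing forward as they close: fully open they stand 13 mm farther back than shut.
Start: joints at [-1.414, 0.3, 1.521, -0, 1.321, -0.067], TCP at [122.059, -536.275, 227.381] pointing down, gripper open.
Joint ranges: [-3.03, 3.03], [-0.79, 2.21], [0.23, 2.52], [-1.04, 4.18], [0, 3.07], [-2.55, 2.55]. Speed limits (rad/s): [2.22, 2.22, 2.57, 3.14, 3.14, 3.14].

INTERFACE

Orientations are given as a unit quaternion [w, x, y, z].
In Python, from rig import bot gives the robot as it stands. Calls block until the motion is done:
- bot.move_to(position, orientation): joint-space move of the TCP to a pose.
- bot.servo_line(position, attitude=None, speed=150, until_force=None): straight line of the TCP; attitude=None keeps the orientation; speed is the mean speed in mm/s. With until_force (N) it stops when the force on the tool has changed by that much, and returns True; else False.
- bot.move_joints(angles): joint-space move.
- bot.move_gripper(opening, grip_force=None): finger opening in mm; grip_force is the grip in N (None keeps the last); returns when the fingers have stopped.
- bot.dwell(seconds).
- bot.ik(position, orientation): joint angles nearest the present ones, or None.
- bot.read_state(): the state.
- bot.read_camera(name): name is "scene" or "top" or "wrist"; returns a dict with "image" (480x640x3 uint8, blue, green, red), "depth" (480x640 float32, mm along the optical axis (not along the pixel's ray), 0 where there is no reading), "fovy" (degrees; the focal length in pixels is half the picture's height over the tangent of half this angle, whatever the lens; pixels are square), "cx", "cy" (the principal point, pixels), "k1" (the pictures are not rectified: a ray, as slopes to the right and down, at radius r is drawn at 1 + k1 r^2 times it, then the intrinsics apply), "eye" and "attitude" of the camera in the world; the wrist camera has in their place "mount" (4x4, takes a point from camera to tool coordinates, whose origin is the TCP and whose axes are the tool frame's). Camera axes: x right, y down, z forward; pixel columns grow to the right and rows downward; lengths in mm; the calibration is good to about 2 mm. A picture is of the moment at which its call begins: read the wrist's pose just before it.
A pose or a line that the arm cannot do raises bot.MotionError and nothing moves.
- bot.finish_job(): hands the job in, once; it reports no verdict.
The state is a dict: "clock": time; "joint_positions": joint angles; "qvel": joint speeds; "effort": joint torques, N m; "ee_pos": TCP position; "tool_rot": TCP orientation; "ft_force": force on the tool from outside, world axes, zero at the start; "moment": the same for the moment, N m; "grip_width": finger opening in mm.
Only numpy, scipy, OpenCV 4.12 (cv2) and the standard library are available. Lean on these libraries where they do the work, as an engineer would, in place of code of your own. Each camera call takes 0.05 s, during which the arm holds its last target. There are 200 camera calls.

TASK

The bench magnifier's swing arm is locked by a spring index pin. Hook a fingertip under the pin's pull ring, lift the pin, swing the arm by one hole so that the lens stands over the circuit board, then let the pin spring fully home in that hole and move clear. Work the ring gently without pinching it or straining it, and leave the loose things on the table where they are.

Things in the scene. Friction and masses are not known exactly. Their poses are not given: they have to be found in the camera images.
- stand: Fixed magnifier stand. Origin on the table on the vertical pivot axis of the swing arm; x points level from the ring side through the pivot to the lens side (as the arm stands at the start), z up. Dark foot plate 190 x 140 mm, 12 mm thick, its centre 35 mm to -x of the pivot; steel pivot post; aluminium index plate over the foot's -x end.
- middle_hole (a point): Mouth of the middle hole of the index plate, where the pin starts, 110 mm to -x of the pivot, 69 mm above the table; stand's frame. The plate is 80 mm (x) x 220 mm (y), 14 mm thick, its centre 88 mm to -x of the pivot, and has five 13 mm holes on an arc of 110 mm radius about the pivot, 0.48 rad (27.5 degrees, 53 mm along the arc) apart.
- mag_arm (a joint): Angle of the white swing arm about the pivot, rad, counterclockwise from above positive; 0 = pin over the middle hole; the holes are at -0.96, -0.48, 0, 0.48, 0.96. Ring and lens are on opposite sides of the pivot, so they move opposite ways. Pin up: turns with light friction (0.06 N m) and stays where it is left. Pin in a hole: locked, with about 0.01 rad of play either way.
- index_pin (a joint): Height of the spring index pin above fully home, m: 0 = fully down in a hole, about 0.012 = tip riding on the plate between holes, 0.022 = upper stop. Keep it above 0.014 to swing freely. It pushes down with about 5 N when home and 7 N at the stop. The 10 mm pin has a round tip which finds a hole from up to about 3 mm off.
- ring_center (a point): Centre of the steel pull ring fixed rigidly on the pin, about 156 mm above the table when home. Round, 6 mm wire, 50 mm inside and 62 mm outside diameter, leaning 30 degrees from vertical, upper edge towards the pivot. Frame: x level, from the ring to the pivot, turning with the arm; z up. A fingertip tilted 45 degrees, pointing along this x and down, passes nearly square through it.
- ring_top (a point): Middle of the wire at the ring's uppermost point, about 180 mm above the table when the pin is home. Same frame as ring_center.
- barrel_top (a point): Centre of the top of the steel barrel (24 mm diameter) that carries the pin on the arm, 110 mm from the pivot and 117 mm above the table; it does not rise with the pin. On the pin just above it sits a knob of 18 mm diameter, top at 123 mm when home, which rises with the pin. The arm below is a level bar 30 mm wide, its top 87 mm above the table.
- lens_center (a point): Centre of the round lens (black rim 96 mm outside diameter, 12 mm thick) on the end of the arm opposite the ring, 81 mm above the table, 135 mm from the pivot.
- circuit_board: Loose green circuit board, 62 x 46 mm, 15 mm high over its parts; origin under its centre. It lies on the table under the lens position of one of the two holes next to the middle one (either side), within 5 mm or so.
- wire_spool: Loose spool of copper wire with white flanges, 52 mm diameter, 38 mm high, standing under the other neighbouring lens position; origin under its centre. To be left alone.
- tape_roll: Loose roll of tape lying flat, 90 mm diameter, 18 mm high, on one side of the stand; origin under its centre. To be left alone.
- screwdriver: Loose yellow-handled screwdriver, about 170 mm long and 30 mm high, lying on the other side of the stand. To be left alone.
Things that resemble listed ones, but are neither listed nor needed, are in the scene too. Of the things shaped like the circuit_board, the green one is meant.

How it is judged:
By the outcome, as a careful person would: the job done as asked, in the order asked, and still so for the second after the job is handed in, with the robot touching nothing.
It also fails if it takes over 43 s, if anything falls off the work surface, if the arm or the gripper's body presses on something with over 40 N, if the wrist force passes 120 N, or if a joint passes its speed limit or range.

## Working session

There is one attempt and no reset: what is moved stays moved. The work goes in short steps, each a Python script; the robot and the scene stay as the last script left them, time stands still between calls to the robot, and variables do not carry over. Pictures are saved under pics/ and viewed, on a budget of 10 in all, crops included, one or two more only if the job needs it, and the job is handed in when it is done.

```bash
ls; mkdir -p pics; python3 - <<'E'
from rig import bot
import cv2,numpy as np,pickle
d={}
for n in ("scene","top"):
    c=bot.read_camera(n); d[n]=c; cv2.imwrite(f"pics/{n}0.png",c["image"])
    print(n,{k:c[k] for k in c if k not in("image","depth")})
pickle.dump(d,open("cams0.pkl","wb"))
s=bot.read_state();print(s)
E
```

```text
pics
scene {'fovy': 46.62338855408814, 'cx': 325.18702923197003, 'cy': 232.59003348668068, 'k1': -0.05567105798331391, 'eye': array([1540.43244464,  350.19143563,  719.45779131]), 'attitude': array([-0.26344732,  0.49913415,  0.72382715, -0.39690663])}
top {'fovy': 43.4778313605479, 'cx': 325.78732710198153, 'cy': 235.17289301962856, 'k1': 0.037444272687678956, 'eye': array([ 582.92947885,    3.30095768, 1533.09462977]), 'attitude': array([ 0.02038561, -0.70619649,  0.70729009, -0.02473187])}
{'clock': 0.1, 'joint_positions': array([-1.41361304e+00,  3.00430655e-01,  1.52156316e+00,  1.79818995e-05,
        1.32070266e+00, -6.66206568e-02]), 'qvel': array([-0.00104912,  0.00037876, -0.00372902,  0.00082945, -0.00065941,
       -0.00032491]), 'effort': array([ 1.47854338e-03, -5.44379747e+01, -3.62368190e+01, -1.02058450e-04,
        3.04253939e-03,  4.26741096e-06]), 'ee_pos': array([ 122.02117677, -536.05644602,  226.8510845 ]), 'tool_rot': array([ 0.5529737 , -0.55243825,  0.44132364, -0.44075562]), 'ft_force': array([-0.02728   ,  0.17375322, -0.035787  ]), 'moment': array([ 0.0256162 ,  0.01822116, -0.01056673]), 'grip_width': 85.43647192003031}
```

View pics/top0.png

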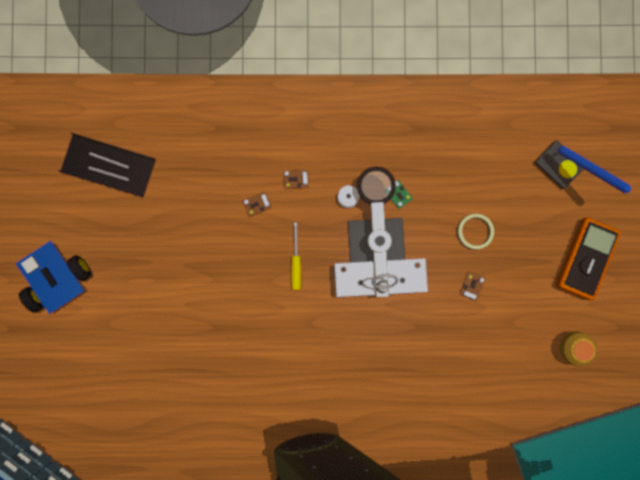

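View pics/scene0.png

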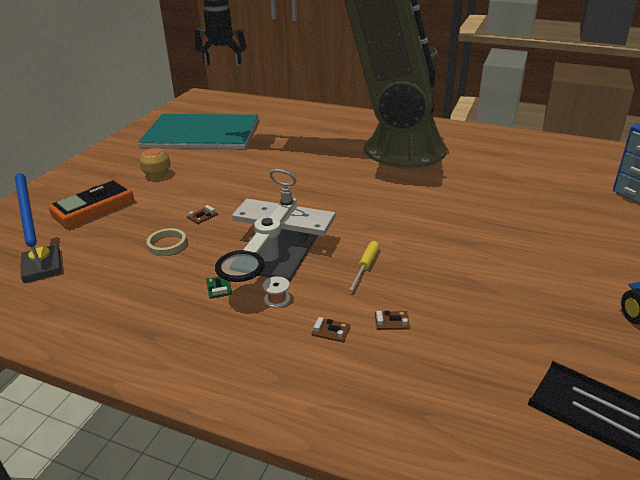

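The top view shows the pivot at (379,240), lens (376,184), ring (381,283) and white spool (347,196). Three of the board-shaped things are brown, at (296,179), (257,204) and (473,286). The only green one is at (401,194), right of the lens, and it fits the description. I'll measure these and make the confirming crop.

```bash
cat > h.py <<'E'
import numpy as np,cv2
from scipy.spatial.transform import Rotation as R
def rot(q): return R.from_quat(np.r_[q[1:],q[0]])
def pose(c): return (c["T"][:3,:3],c["T"][:3,3]) if "T" in c else (rot(c["attitude"]).as_matrix(),np.asarray(c["eye"]))
def f(c): return 240/np.tan(np.radians(c["fovy"]/2))
def slopes(c,uv):
    d=(np.atleast_2d(uv).astype(float)-[c["cx"],c["cy"]])/f(c); s=d.copy()
    for _ in range(20): s=d/(1+c["k1"]*(s**2).sum(1,keepdims=True))
    return s
def rays(c,uv):
    M,e=pose(c); s=slopes(c,uv); return e,np.c_[s,np.ones(len(s))]@M.T
def onplane(c,uv,z):
    e,d=rays(c,uv); return e+d*((z-e[2])/d[:,2:])
def cloud(c):
    v,u=np.nonzero(c["depth"]>0); e,d=rays(c,np.c_[u,v]); return np.c_[u,v],e+d*c["depth"][v,u][:,None]
def proj(c,P):
    M,e=pose(c); p=(np.atleast_2d(P)-e)@M; s=p[:,:2]/p[:,2:]
    return s*(1+c["k1"]*(s**2).sum(1,keepdims=True))*f(c)+[c["cx"],c["cy"]]
def mid(c1,u1,c2,u2):
    e1,d1=rays(c1,u1);e2,d2=rays(c2,u2);d1,d2=d1[0],d2[0]
    t=np.linalg.lstsq(np.c_[d1,-d2],e2-e1,rcond=None)[0]
    a,b=e1+t[0]*d1,e2+t[1]*d2; return (a+b)/2,np.linalg.norm(a-b)
E
python3 - <<'E'
from h import *;import pickle
d=pickle.load(open("cams0.pkl","rb"));t=d["top"];s=d["scene"]
def comp(m,near):
    n,l,st,ce=cv2.connectedComponentsWithStats(m.astype(np.uint8)); 
    ok=[i for i in range(1,n) if st[i,4]>15]; i=min(ok,key=lambda i:np.hypot(*(ce[i]-near))); return l==i,st[i],ce[i]
hs=cv2.cvtColor(t["image"],cv2.COLOR_BGR2HSV);H,S,V=cv2.split(hs)
m,st,ce=comp((H>45)&(H<85)&(S>80),(401,194));print("green",st,onplane(t,ce,8))
m,st,ce=comp((S<60)&(V>120),(347,196));print("spool",st,onplane(t,ce,38))
m,st,ce=comp((V<60),(376,184));print("rim",st,onplane(t,[st[0]+st[2]/2-.5,st[1]+st[3]/2-.5],84), ce)
m,st,ce=comp((S<60)&(V>110),(380,278))
print("plate+arm",st); 
# plate corners
uv,P=cloud(t);
k=(np.abs(P[:,0]-400)<250)&(np.abs(P[:,1]+120)<200)&(P[:,2]>64)&(P[:,2]<74)&(V[uv[:,1],uv[:,0]]>100)
print("cloud z69",k.sum(),cv2.minAreaRect(P[k][:,:2].astype(np.float32)))
for lo,hi in((84,95),(95,112),(112,130),(130,200)):
    k=(np.abs(P[:,0]-400)<250)&(np.abs(P[:,1]+120)<100)&(P[:,2]>lo)&(P[:,2]<hi)
    if k.sum(): print(lo,hi,k.sum(),P[k].mean(0).round(1),P[k].min(0).round(1),P[k].max(0).round(1))
uv,P=cloud(s)
for lo,hi in((115,130),(130,200)):
    k=(np.abs(P[:,0]-400)<250)&(np.abs(P[:,1]+120)<100)&(P[:,2]>lo)&(P[:,2]<hi)
    if k.sum(): print("scene",lo,hi,k.sum(),P[k].mean(0).round(1),P[k].min(0).round(1),P[k].max(0).round(1))
a=cv2.resize(t["image"][150:310,320:480],(600,600),interpolation=3)
b=cv2.resize(s["image"][150:310,200:360],(600,600),interpolation=3)
cv2.imwrite("pics/crop1.png",cv2.resize(np.hstack([a,b]),(800,400)))
E
```

```text
green [391 183  21  22 185] [[ 781.85883509 -194.99510777    8.        ]]
spool [337 186  22  22 347] [[775.77173932 -60.51367811  38.        ]]
rim [357 168  38  36 227] [[ 796.07786549 -126.46972576   84.        ]] [374.90748899 184.92070485]
plate+arm [ 334  202   94   95 3945]
cloud z69 2118 ((573.3588256835938, -137.99990844726562), (79.87403106689453, 219.9058380126953), 3.1004090309143066)
84 95 357 [ 593.7 -135.2   88.5] [ 529.4 -155.    84.1] [ 648.9 -109.1   94.9]
95 112 94 [ 626.7 -134.2   98.8] [ 536.8 -156.2   95. ] [ 648.7 -111.   111.9]
112 130 46 [ 551.5 -137.8  119.4] [ 539.8 -148.8  112. ] [ 563.1 -127.9  127.3]
130 200 160 [ 557.2 -134.7  159.7] [ 231.5 -167.2  130.6] [581.9 -24.3 199.4]
scene 115 130 67 [ 557.2 -136.5  121.2] [ 544.6 -147.5  115.1] [ 565.4 -126.8  129.6]
scene 130 200 190 [ 540.2 -126.9  162.1] [ 224.5 -168.3  130.5] [586.2 -20.2 198.8]
```

View pics/crop1.png

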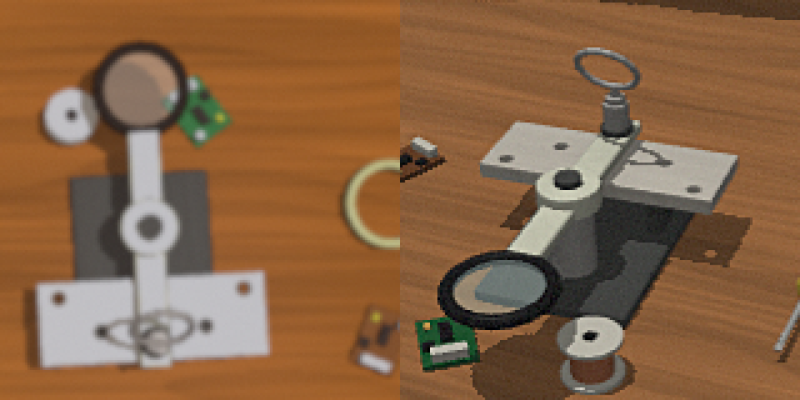

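The crop confirms it: the green board is to the lens's right in the top view (world −y) and the spool is to its left. The plate fits at 79.9 × 219.9 mm, with its centre at (573.4, −138.0) and yaw 3.10°. From that the lens should be at (796.0, −125.9), against (796.1, −126.5) measured. The target hole is therefore −0.48 rad, where the ring swings to +y. Next I fit the ring and check reach.

```bash
cat >> h.py <<'E'
YAW0=np.radians(3.10); PIV=np.array([661.2,-133.2,0])
def tool(yaw,tilt=45):   # tool y along fingers: level heading yaw, down by tilt; tool x level
    a=np.radians(tilt); h=np.array([np.cos(yaw),np.sin(yaw),0]); y=np.cos(a)*h+[0,0,-np.sin(a)]
    x=np.array([-np.sin(yaw),np.cos(yaw),0]); return x,y
def quat(yaw,tilt=45,sgn=1):
    x,y=tool(yaw,tilt); x=sgn*x; q=R.from_matrix(np.c_[x,y,np.cross(x,y)]).as_quat(); return np.r_[q[3],q[:3]]
E
python3 - <<'E'
from h import *;import pickle
from rig import bot
d=pickle.load(open("cams0.pkl","rb"))
u=np.array([np.cos(YAW0),np.sin(YAW0),0]);n=np.array([-u[1],u[0],0]);hole=PIV-110*u;print("hole",hole)
for k in("top","scene"):
    uv,P=cloud(d[k]);L=np.c_[(P-hole)@u,(P-hole)@n,P[:,2]]
    L=L[(abs(L[:,0])<45)&(abs(L[:,1])<45)&(L[:,2]>138)&(L[:,2]<192)]
    A=np.linalg.lstsq(np.c_[L[:,2],np.ones(len(L))],L[:,0],rcond=None)[0]
    print(k,len(L),"u range",np.percentile(L[:,0],[2,98]),"n",np.percentile(L[:,1],[2,98]),"z",np.percentile(L[:,2],[2,98]),"slope du/dz",A[0],"u at z156",A@[156,1])
# pixel check: ring-top prediction vs images, for both centre hypotheses
for off in(0,14):
  C=hole+off*u+[0,0,156]
  th=np.linspace(0,2*np.pi,60); Q=C+28*(np.cos(th)[:,None]*n+np.sin(th)[:,None]*(np.array([0,0,np.cos(np.pi/6)])+u*.5))
  for k in("top","scene"):
    p=proj(d[k],Q);print(off,k,p.min(0).round(1),p.max(0).round(1))
C=hole+[0,0,156]
for sg in(1,-1):
  for tilt in(30,45):
    for a in(0,-.24,-.48):
      y=tool(YAW0+a,tilt)[1]
      Ca=PIV-110*np.array([np.cos(YAW0+a),np.sin(YAW0+a),0])+[0,0,165]
      print(sg,tilt,a,[None if (j:=bot.ik(Ca-b*y,quat(YAW0+a,tilt,sg))) is None else np.round(j,2).tolist() for b in(0,100)])
E
```

```text
hole [ 551.36096626 -139.14866943    0.        ]
top 126 u range [ 0.63669209 30.42122295] n [-27.9803574   29.35178929] z [138.49106601 185.92208286] slope du/dz 0.5973600198553453 u at z156 12.147879554647517
scene 140 u range [ 3.36102561 33.39424276] n [-27.22874731  29.88820257] z [138.30178311 184.23836376] slope du/dz 0.5721670082487743 u at z156 15.393511295850516
0 top [372.4 281.4] [396.9 293.3]
0 scene [273.  167.7] [297.2 182.1]
14 top [372.  275.1] [396.5 287.2]
14 scene [270.5 170.5] [295.  184.9]
1 30 0 [[-0.52, 0.2, 2.17, 1.91, 0.52, 2.44], None]
1 30 -0.24 [[-0.32, 0.16, 2.22, 2.75, 0.3, 1.88], [-0.36, -0.18, 2.39, 2.19, 0.18, 2.43]]
1 30 -0.48 [[-0.1, 0.19, 2.18, 4.01, 0.37, 0.91], None]
1 45 0 [None, None]
1 45 -0.24 [[-0.3, 0.13, 2.09, 0.52, 0.17, -2.17], [-0.33, -0.17, 2.18, 0.29, 0.36, -1.94]]
1 45 -0.48 [[-0.13, 0.15, 2.06, -0.9, 0.27, -0.48], [-0.07, -0.12, 2.14, -0.62, 0.44, -0.74]]
-1 30 0 [[-0.52, 0.2, 2.17, 1.91, 0.52, -0.7], [-0.68, -0.09, 2.31, 1.56, 0.62, -0.41]]
-1 30 -0.24 [[-0.32, 0.16, 2.22, 2.75, 0.3, -1.26], [-0.36, -0.18, 2.39, 2.19, 0.18, -0.71]]
-1 30 -0.48 [[-0.1, 0.19, 2.18, 4.01, 0.37, -2.24], None]
-1 45 0 [[-0.47, 0.16, 2.05, 1.05, 0.42, 0.18], [-0.57, -0.11, 2.13, 0.82, 0.6, 0.38]]
-1 45 -0.24 [[-0.3, 0.13, 2.09, 0.52, 0.17, 0.98], [-0.33, -0.17, 2.18, 0.29, 0.36, 1.2]]
-1 45 -0.48 [None, [-0.07, -0.12, 2.14, -0.62, 0.44, 2.4]]
```

The ring centre is about 14 mm pivot-side of the pin axis, and the ring leans about 30° (slope 0.58), as specified. I'll check how joint travel along the swing depends on how far the tool yaw follows the arm.

```bash
cat >> h.py <<'E'
def ringC(a,lift=0):     # ring centre at arm angle a
    y=YAW0+a; u=np.array([np.cos(y),np.sin(y),0]); return PIV-96*u+[0,0,156+lift]
E
python3 - <<'E'
from h import *
from rig import bot
for tilt in(40,45,50):
  for k in(0,.5,.8):
    for sg in (-1,1):
      J=[]
      for a in np.linspace(0,-.48,7):
        w=YAW0-.24+k*(a+.24); y=tool(w,tilt)[1]
        J.append(bot.ik(ringC(a,22)-1*y,quat(w,tilt,sg)))
      w0=YAW0-.24+k*.24;y=tool(w0,tilt)[1];j0=bot.ik(ringC(0)-100*y,quat(w0,tilt,sg))
      w1=YAW0-.24-k*.24;y=tool(w1,tilt)[1];j1=bot.ik(ringC(-.48)-100*y,quat(w1,tilt,sg))
      if any(j is None for j in J+[j0,j1]): print(tilt,k,sg,"None",[j is None for j in J+[j0,j1]]);continue
      J=np.array(J);print(tilt,k,sg,"j5",J[:,4].round(2),"j4",J[:,3].round(2),"j6",J[:,5].round(2),"pre",np.round(j0,2),np.round(j1,2))
E
```

```text
40 0 -1 j5 [0.14 0.13 0.12 0.1  0.09 0.08 0.07] j4 [1.17 1.14 1.11 1.05 0.98 0.87 0.73] j6 [0.29 0.33 0.38 0.45 0.53 0.65 0.81] pre [-0.4  -0.12  2.22  0.75  0.24  0.69] [-0.26 -0.12  2.23  0.32  0.18  1.21]
40 0 1 None [True, True, True, True, True, False, False, False, False]
40 0.5 -1 None [False, False, False, False, False, False, True, False, False]
40 0.5 1 None [True, True, True, True, False, False, True, True, False]
40 0.8 -1 None [False, False, False, False, False, True, True, False, True]
40 0.8 1 None [True, True, True, True, False, False, True, True, False]
45 0 -1 j5 [0.22 0.22 0.21 0.2  0.2  0.19 0.19] j4 [0.56 0.51 0.46 0.41 0.35 0.28 0.21] j6 [0.9  0.96 1.02 1.09 1.17 1.24 1.32] pre [-0.39 -0.11  2.15  0.43  0.35  1.02] [-0.25 -0.11  2.15  0.15  0.32  1.38]
45 0 1 j5 [0.22 0.22 0.21 0.2  0.2  0.19 0.19] j4 [0.56 0.51 0.46 0.41 0.35 0.28 0.21] j6 [-2.24 -2.18 -2.12 -2.05 -1.98 -1.9  -1.82] pre [-0.39 -0.11  2.15  0.43  0.35 -2.12] [-0.25 -0.11  2.15  0.15  0.32 -1.76]
45 0.5 -1 j5 [0.32 0.27 0.23 0.2  0.19 0.19 0.21] j4 [ 0.85  0.75  0.61  0.41  0.14 -0.16 -0.42] j6 [
[... 1086 characters left out ...]
[-0.17 -0.08  2.07 -0.19  0.46  1.84]
50 0.5 1 j5 [0.4  0.37 0.34 0.32 0.31 0.32 0.33] j4 [ 0.56  0.47  0.35  0.22  0.07 -0.08 -0.23] j6 [-2.35 -2.21 -2.05 -1.86 -1.67 -1.46 -1.27] pre [-0.45 -0.07  2.06  0.49  0.54 -2.3 ] [-0.17 -0.08  2.07 -0.19  0.46 -1.3 ]
50 0.8 -1 j5 [0.45 0.4  0.35 0.32 0.31 0.32 0.35] j4 [ 0.66  0.55  0.41  0.22  0.   -0.21 -0.4 ] j6 [0.63 0.8  1.02 1.28 1.57 1.85 2.11] pre [-0.49 -0.06  2.05  0.58  0.59  0.68] [-0.13 -0.06  2.06 -0.34  0.49  2.07]
50 0.8 1 j5 [0.45 0.4  0.35 0.32 0.31 0.32 0.35] j4 [ 0.66  0.55  0.41  0.22  0.   -0.21 -0.4 ] j6 [-2.51 -2.34 -2.12 -1.86 -1.57 -1.29 -1.03] pre [-0.49 -0.06  2.05  0.58  0.59 -2.46] [-0.13 -0.06  2.06 -0.34  0.49 -1.07]
```

```bash
cat >> h.py <<'E'
TILT=48
def tcp(a,lift,ins,up=0):  # TCP pose: fingertip `ins` mm past the ring plane on the centre line (+up mm)
    w=YAW0-.24+.8*(a+.24); y=tool(w,TILT)[1]
    return ringC(a,lift)+(ins-19)*y+[0,0,up], quat(w,TILT,-1)
def wristcam(bot):
    s=bot.read_state(); c=bot.read_camera("wrist"); T=np.eye(4); T[:3,:3]=rot(s["tool_rot"]).as_matrix(); T[:3,3]=s["ee_pos"]
    c["T"]=T@np.array(c["mount"]); return c
E
python3 - <<'E'
from h import *
from rig import bot
bot.move_gripper(0)
p,q=tcp(0,0,-70); bot.move_to(p,q)
s=bot.read_state();print(s["clock"],s["ee_pos"],p,s["grip_width"],s["ft_force"])
c=wristcam(bot);cv2.imwrite("pics/w1.png",c["image"])
C=ringC(0);u=np.array([np.cos(YAW0),np.sin(YAW0),0]);n=np.array([-u[1],u[0],0]);v=np.array([0,0,np.cos(np.pi/6)])+u*.5
print("C",C,"px: C,top,left,right,bottom",proj(c,[C,C+28*v,C+28*n,C-28*n,C-28*v]).round(0).tolist())
uv,P=cloud(c);L=np.c_[(P-C)@u,(P-C)@n,P[:,2]];k=(abs(L[:,0])<45)&(abs(L[:,1])<40)&(L[:,2]>126)&(L[:,2]<195)
L=L[k];w=(L-[0,0,156])@[np.cos(np.pi/6),0,-.5];print(len(L),np.percentile(L,[2,50,98],axis=0).round(1),np.percentile(w,[5,50,95]))
E
```

```text
2.825 [ 505.83131532 -139.37502062  222.23008553] [ 505.78896555 -138.75514487  222.13988947] -0.06853608187904332 [0.43999449 0.52441254 0.10035837]
C [ 565.34047965 -138.39156605  156.        ] px: C,top,left,right,bottom [[321.0, 238.0], [320.0, 200.0], [277.0, 240.0], [364.0, 236.0], [322.0, 272.0]]
2336 [[-1.680e+01 -2.850e+01  1.326e+02]
 [ 1.000e-01  0.000e+00  1.606e+02]
 [ 1.430e+01  2.860e+01  1.821e+02]] [-3.53660017 -2.22857733  0.20521657]
```

View pics/w1.png

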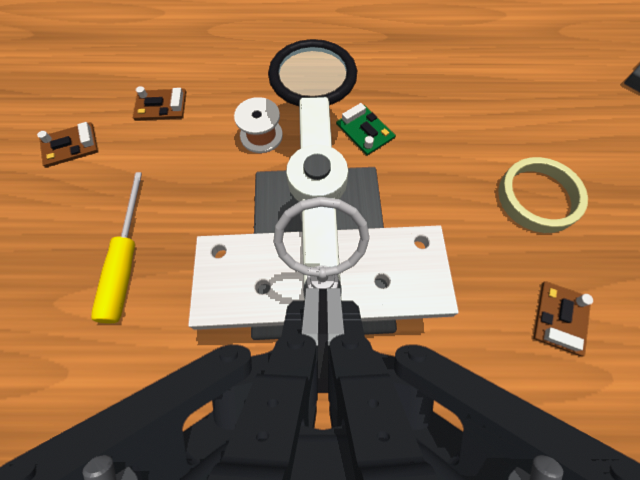

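The wrist view shows the ring centred at (322,238), against (321,238) predicted. The closed fingertips are in line below it, and the green board is at (365,128) beside the lens. Now I insert and lift to contact.

```bash
python3 - <<'E'
from h import *
from rig import bot
def st(t):
    s=bot.read_state();print(t,round(s["clock"],2),s["ee_pos"].round(1),s["ft_force"].round(2));return s
p,q=tcp(0,0,18)
print(bot.servo_line(p,speed=60,until_force=5)); s=st("in")
if np.linalg.norm(s["ee_pos"]-p)<3:
    print(bot.servo_line(s["ee_pos"]+[0,0,24],speed=15,until_force=2.5)); st("contact")
E
```

```text
False
in 4.49 [ 564.7 -138.5  157.1] [0.06 0.78 0.84]
False
contact 6.27 [ 564.6 -138.5  181. ] [-0.12 -0.25  0.23]
```

There was no contact after 24 mm. The fingertip is slimmer than I assumed, and on a 48° finger a vertical lift also shortens the overlap with the top wire, to about 8 mm by my geometry. I'll advance 14 mm along the finger axis first, then keep lifting.

```bash
python3 - <<'E'
from h import *
from rig import bot
def st(t):
    s=bot.read_state();print(t,round(s["clock"],2),s["ee_pos"].round(1),s["ft_force"].round(2));return s
y=tool(YAW0-.24+.8*.24,TILT)[1]; s=st("a")
print(bot.servo_line(s["ee_pos"]+14*y,speed=40,until_force=4)); s=st("adv")
print(bot.servo_line(s["ee_pos"]+[0,0,16],speed=12,until_force=2.5)); st("contact")
c=bot.read_camera("scene");P=proj(c,[[565,-138,165]])[0].astype(int)
a=c["image"][P[1]-60:P[1]+60,P[0]-80:P[0]+80];cv2.imwrite("pics/s2.png",cv2.resize(a,(800,600),interpolation=3))
E
```

```text
a 6.27 [ 564.6 -138.5  181. ] [-0.12 -0.25  0.23]
True
adv 6.64 [ 573.5 -138.4  170.1] [-7.49 -1.21  4.79]
True
contact 6.87 [ 573.1 -138.4  170. ] [-3.59 -0.39  3.27]
```

View pics/s2.png

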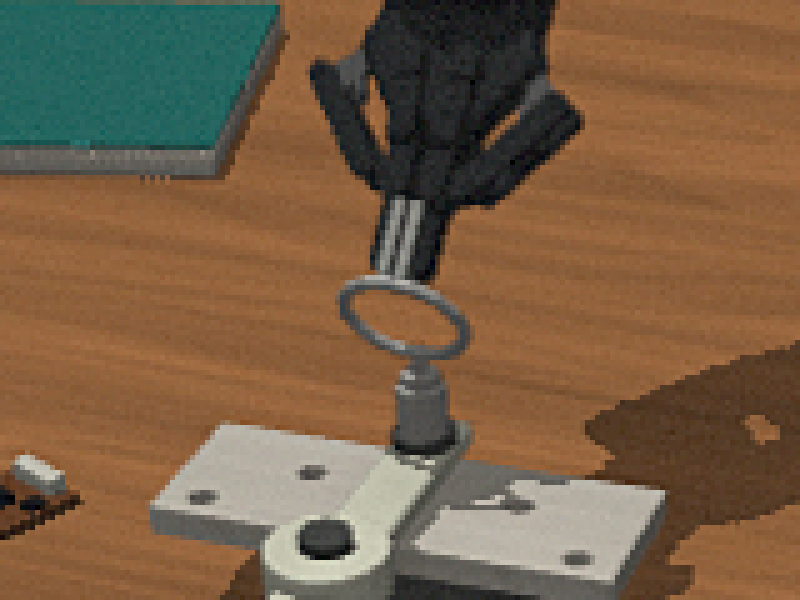

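The crop shows the fingertips at (405,275) level with the ring's upper wire and not visible inside the ring. The tip isn't where I computed it, so I'll compare its projection with the image before moving anything.

```bash
python3 - <<'E'
from h import *
from rig import bot
s=bot.read_state();M=rot(s["tool_rot"]).as_matrix();e=s["ee_pos"];print(bot.tip_reach,e.round(1),"tool y",M[:,1].round(3),s["ft_force"].round(2))
tip=e+19*M[:,1];print("tip",tip)
c=bot.read_camera("scene");P=proj(c,[[565,-138,165]])[0].astype(int)
o=P-[80,60];cr=lambda X:((proj(c,X)-o)*5).round(0).tolist()
C=ringC(0)
print("crop px tip,tcp,C,top",cr([tip,e,C,C+[14,.8,24.2]]))
uv,W=cloud(c);V=c["image"].max(2)
L=(W-e)@M; k=(abs(L[:,0])<30)&(abs(L[:,2])<25)&(L[:,1]>-40)&(L[:,1]<35)
for lo in range(-40,35,5):
    m=k&(L[:,1]>=lo)&(L[:,1]<lo+5)
    if m.sum():print(lo,m.sum(),"x",L[m][:,0].min().round(1),L[m][:,0].max().round(1),"z",L[m][:,2].min().round(1),L[m][:,2].max().round(1), "med uv",np.median((uv[m]-o)*5,axis=0))
E
```

```text
19.0 [ 573.1 -138.4  170. ] tool y [ 0.668  0.004 -0.744] [-4.   -0.53  2.78]
tip [ 585.75620975 -138.33046838  155.82450362]
crop px tip,tcp,C,top [[384.0, 340.0], [394.0, 298.0], [404.0, 319.0], [388.0, 283.0]]
-40 33 x -15.5 13.0 z -6.7 16.0 med uv [415. 210.]
-35 31 x -14.1 13.3 z -5.4 17.8 med uv [410. 220.]
-30 33 x -14.1 15.4 z -4.7 14.5 med uv [410. 230.]
-25 34 x -13.5 12.6 z -5.8 16.1 med uv [405. 245.]
-20 32 x -14.5 13.4 z -6.6 13.7 med uv [402.5 255. ]
-15 28 x -13.6 13.3 z -9.7 15.8 med uv [405. 265.]
-10 20 x -16.2 5.2 z 5.3 16.3 med uv [397.5 275. ]
-5 51 x -29.2 20.4 z -4.9 19.1 med uv [400. 285.]
0 26 x -29.7 25.9 z -20.3 15.3 med uv [435. 305.]
5 21 x -29.7 29.6 z -24.9 -3.2 med uv [360. 320.]
10 4 x 20.4 27.6 z -24.9 -19.8 med uv [357.5 327.5]
```

```bash
python3 - <<'E'
from h import *
from rig import bot
s=bot.read_state();c=wristcam(bot);M=rot(s["tool_rot"]).as_matrix();e=s["ee_pos"]
print(s["grip_width"],"mount",np.round(c["mount"],3).tolist())
print("px tool y=-40..19",proj(c,[e+v*M[:,1] for v in(-40,-20,-10,0,10,19)]).round(0).tolist())
uv,W=cloud(c);L=(W-e)@M;k=(abs(L[:,0])<18)&(abs(L[:,2])<30)&(L[:,1]>-60)&(L[:,1]<40)
for lo in range(-60,40,5):
    m=k&(L[:,1]>=lo)&(L[:,1]<lo+5)
    if m.sum():print(lo,m.sum(),"x",np.percentile(L[m][:,0],[2,98]).round(1),"z",np.percentile(L[m][:,2],[2,98]).round(1),np.median(uv[m],axis=0))
cv2.imwrite("pics/w2.png",cv2.resize(c["image"][150:350,190:450],(780,600),interpolation=3))
E
```

```text
-0.06641014518283532 mount [[1.0, 0.001, 0.001, 0.03], [-0.001, -0.295, 0.956, -146.308], [0.001, -0.956, -0.295, 74.201], [0.0, 0.0, 0.0, 1.0]]
px tool y=-40..19 [[322.0, 359.0], [322.0, 327.0], [322.0, 313.0], [322.0, 302.0], [322.0, 291.0], [322.0, 283.0]]
-60 1238 x [-14.3  14.6] z [-8.8 11.8] [313. 364.]
-55 1762 x [-17.   17.1] z [-9.6 12.6] [329. 356.]
-50 993 x [-17.3  17.3] z [-8.9 13. ] [317. 344.]
-45 967 x [-10.9  11.1] z [-11.1  11.4] [323. 347.]
-40 362 x [-11.4  12.4] z [ 6.1 10.7] [322. 328.]
-35 586 x [-12.9  13.2] z [ 5.4 10.6] [323. 323.]
-30 527 x [-12.8  13.2] z [ 5.5 10.6] [322. 316.]
-25 507 x [-13.   13.2] z [ 5.5 10.5] [323. 312.]
-20 445 x [-12.8  13.3] z [ 5.5 10.6] [323. 305.]
-15 361 x [-11.9  12.2] z [ 5.6 10.6] [322. 295.]
-10 641 x [-16.2  11.7] z [ 5.2 13.1] [317. 286.]
-5 751 x [-17.7  17.6] z [ 3.1 13.8] [333. 285.]
0 1 x [16.6 16.6] z [8.5 8.5] [362. 283.]
```

View pics/w2.png

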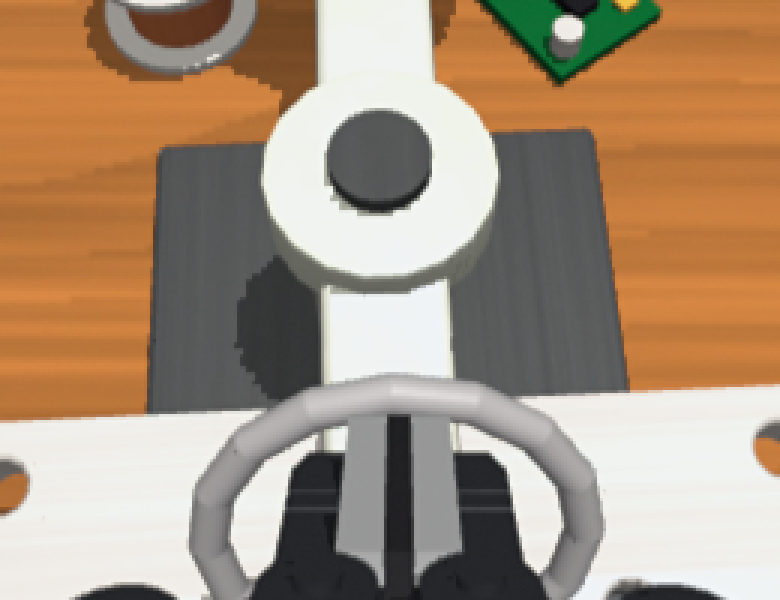

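In the wrist crop the pads' upper face ends at about (398,415), under the wire. By depth, the real fingertip is near tool y ≈ −8 mm rather than +19. That agrees with the scene view, with the push-back on the advance (−x, +z), and with the free lift. So the tip was touching the wire from outside. I'll retract, measure the tip's end with nothing in front of it, and re-insert with that value.

```bash
python3 - <<'E'
from h import *
from rig import bot
s=bot.read_state();M=rot(s["tool_rot"]).as_matrix()
bot.servo_line(s["ee_pos"]-45*M[:,1],speed=120)
s=bot.read_state();print(s["clock"],s["ft_force"].round(2));e=s["ee_pos"];M=rot(s["tool_rot"]).as_matrix()
c=wristcam(bot);uv,W=cloud(c);L=(W-e)@M
k=(abs(L[:,0])<16)&(abs(L[:,2])<16)&(L[:,1]>-60)&(L[:,1]<25)
for lo in range(-24,26,3):
    m=k&(L[:,1]>=lo)&(L[:,1]<lo+3)
    if m.sum():print(lo,m.sum(),"x",L[m][:,0].min().round(1),L[m][:,0].max().round(1),"z",L[m][:,2].min().round(1),L[m][:,2].max().round(1))
# ring now (check that it is unmoved)
C=ringC(0);u=np.array([np.cos(YAW0),np.sin(YAW0),0]);n=np.array([-u[1],u[0],0]);Q=W-C
Q=np.c_[Q@u,Q@n,Q[:,2]];Q=Q[(abs(Q[:,0])<40)&(abs(Q[:,1])<36)&(Q[:,2]>-10)&(Q[:,2]<35)];print("ring",len(Q),np.percentile(Q,[2,98],axis=0).round(1).tolist())
E
```

```text
7.5417 [ 0.51  0.57 -0.22]
-24 287 x -13.4 13.7 z 5.1 10.7
-21 291 x -13.3 13.6 z 5.2 10.8
-18 257 x -13.4 13.8 z 5.5 10.7
-15 239 x -12.6 13.6 z 5.5 10.8
-12 168 x -11.7 12.0 z 5.5 10.8
-9 54 x -6.3 6.7 z 9.5 10.5
ring 2058 [[-8.0, -28.9, -9.1], [15.0, 28.9, 26.5]]
```

With a clear view the fingertips end at y ≈ −7 mm, so I'll use a reach of −7. The ring hasn't moved.

```bash
sed -i 's/(ins-19)\*y/(ins+7)*y/' h.py; python3 - <<'E'
from h import *
from rig import bot
def st(t):
    s=bot.read_state();print(t,round(s["clock"],2),s["ee_pos"].round(1),s["ft_force"].round(2));return s
p,q=tcp(0,0,-25,5); bot.servo_line(p,q,speed=100)
p,q=tcp(0,0,25,5)
print(bot.servo_line(p,q,speed=50,until_force=4)); s=st("in")
if np.linalg.norm(s["ee_pos"]-p)<3:
    print(bot.servo_line(s["ee_pos"]+[0,0,20],speed=14,until_force=2.5)); st("contact")
c=bot.read_camera("scene");P=proj(c,[[565,-138,165]])[0].astype(int)
a=c["image"][P[1]-60:P[1]+60,P[0]-80:P[0]+80];cv2.imwrite("pics/s3.png",cv2.resize(a,(600,450),interpolation=3))
E
```

```text
False
in 9.2 [ 586.7 -138.3  137.5] [ 0.61  0.45 -0.09]
True
contact 10.16 [ 586.3 -138.1  150.4] [-0.18 -0.69  0.15]
```

View pics/s3.png

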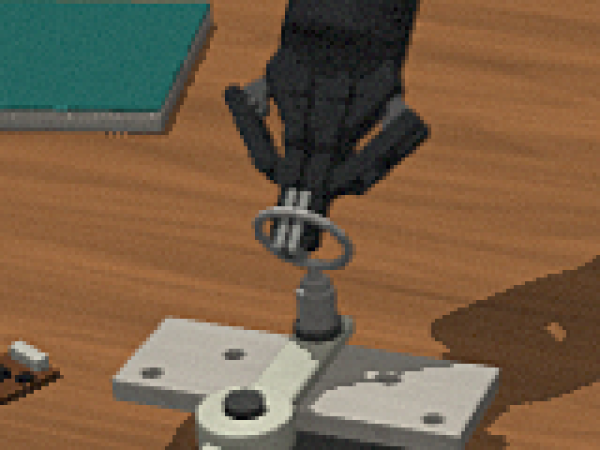

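Now the tip is visibly through the ring (about (300,235) in the crop) and touched the wire after a 13 mm rise, as the geometry predicts. Now lifting the pin.

```bash
python3 - <<'E'
from h import *
from rig import bot
def st(t):
    s=bot.read_state();print(t,round(s["clock"],2),s["ee_pos"].round(1),s["ft_force"].round(2),s["moment"].round(2));return s
b=st("0")["ee_pos"]; 
for dz in(2,4,8,13,17.5):
    r=bot.servo_line(b+[0,0,dz],speed=20,until_force=9); s=st(dz)
    if r: print("stopped");break
w=wristcam(bot);uv,W=cloud(w);C=ringC(0);u=np.array([np.cos(YAW0),np.sin(YAW0),0]);n=np.array([-u[1],u[0],0]);Q=W-C
Q=np.c_[Q@u,Q@n,Q[:,2]];Q=Q[(abs(Q[:,0]-8)<30)&(abs(Q[:,1])>15)&(abs(Q[:,1])<36)&(Q[:,2]>-10)&(Q[:,2]<50)]
a=Q[:,0]-Q[:,2]*np.tan(np.pi/6); print("rise from plane shift:",-np.median(a)/np.tan(np.pi/6),"zmax",np.percentile(Q[:,2],99),"n",Q[:,1].min(),Q[:,1].max())
E
```

```text
0 10.21 [ 586.3 -138.1  150.2] [-0.36 -0.17  0.31] [-0.04  0.32  0.04]
2 10.46 [ 586.  -138.   151.6] [-0.82  0.04 -5.16] [-0.11  0.97 -0.12]
4 10.71 [ 586.1 -137.9  153.9] [-2.91 -1.19 -5.06] [-0.06  1.24 -0.04]
8 11.06 [ 586.2 -138.   158.2] [-4.17  0.26 -5.48] [0.01 1.35 0.03]
13 11.46 [ 586.3 -138.   163.4] [-5.13  0.31 -7.11] [-0.01  1.47  0.01]
17.5 11.83 [ 586.3 -138.1  167.9] [-5.06 -0.67 -6.78] [0.06 1.61 0.03]
rise from plane shift: 21.061566163989408 zmax 49.610928858597994 n -30.181733806638274 35.88038640439847
```

Forces match the spring (5 → 7 N) with no jump at the stop, so the lift is about 17 mm. Now swing to −0.48 rad, rotating the contact point about the pivot.

```bash
python3 - <<'E'
from h import *
from rig import bot
s=bot.read_state();M=rot(s["tool_rot"]);e=s["ee_pos"];e=e*1; K=e-25*M.as_matrix()[:,1]
np.save("K0.npy",np.r_[K,M.as_quat()])
for i,a in enumerate(np.linspace(0,-.48,9)[1:]):
    Ka=PIV+R.from_euler("z",a).apply(K-PIV); Ra=R.from_euler("z",.8*a)*M; q=Ra.as_quat()
    r=bot.servo_line(Ka+25*Ra.as_matrix()[:,1],np.r_[q[3],q[:3]],speed=30,until_force=12)
    s=bot.read_state();f=R.from_euler("z",-YAW0-a).apply(s["ft_force"]);print(round(a,2),r,round(s["clock"],2),s["ee_pos"].round(1),"f(u,n,z)",f.round(2))
    if r: break
c=bot.read_camera("scene");cv2.imwrite("pics/s4.png",cv2.resize(c["image"][150:330,180:420],(800,600),interpolation=3))
t=bot.read_camera("top");uv,P=cloud(t)
H,S,V=cv2.split(cv2.cvtColor(t["image"],cv2.COLOR_BGR2HSV))
m=(V<60)[140:230,330:440].astype(np.uint8);n,l,st,ce=cv2.connectedComponentsWithStats(m)
for i in range(1,n):
    if st[i,4]>80: X=onplane(t,[330+st[i,0]+st[i,2]/2-.5,140+st[i,1]+st[i,3]/2-.5],84)[0];print(st[i],X.round(1),"angle",np.arctan2(*(X-PIV)[1::-1])-YAW0,np.hypot(*(X-PIV)[:2]))
E
```

```text
-0.06 False 12.19 [ 586.2 -133.   168. ] f(u,n,z) [-4.9   0.28 -6.55]
-0.12 False 12.5 [ 586.3 -128.5  167.9] f(u,n,z) [-5.48  0.73 -6.77]
-0.18 False 12.81 [ 586.7 -123.9  167.8] f(u,n,z) [-4.86 -0.09 -7.07]
-0.24 False 13.14 [ 587.4 -119.3  167.8] f(u,n,z) [-6.06  0.35 -6.94]
-0.3 False 13.5 [ 588.3 -114.8  167.7] f(u,n,z) [-4.85  0.69 -6.59]
-0.36 False 13.86 [ 589.5 -110.3  167.6] f(u,n,z) [-5.01  1.1  -6.25]
-0.42 False 14.21 [ 591.  -105.9  167.5] f(u,n,z) [-5.67 -0.78 -6.37]
-0.48 False 14.53 [ 592.8 -101.5  167.4] f(u,n,z) [-5.44 -0.36 -6.18]
[ 53  33  37  36 180] [ 783.8 -188.2   84. ] angle -0.4758052231662654 134.35324939106076
```

View pics/s4.png

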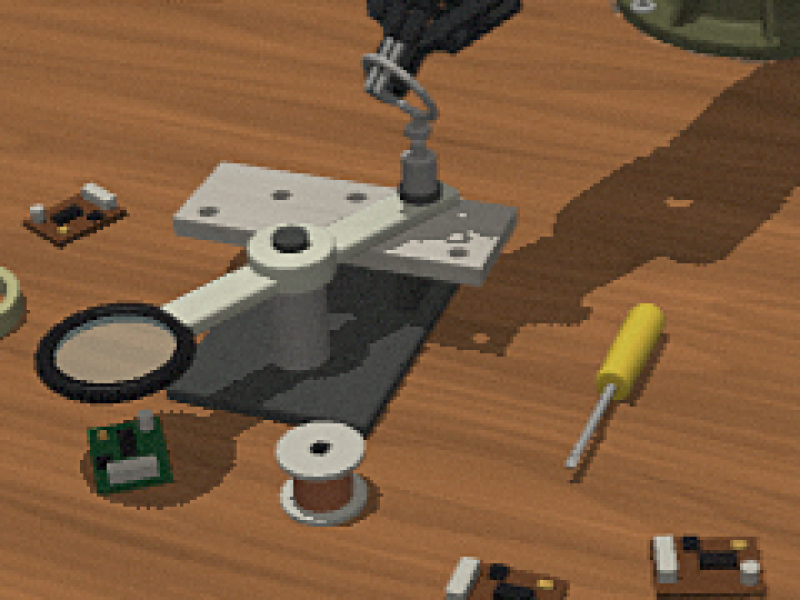

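The arm has swung (the lens is toward the board in the scene view) and the pin's collar is up. The measured angle is −0.476 rad, about 0.5 mm off the hole, well inside the 3 mm capture. Now lower.

```bash
python3 - <<'E'
from h import *
from rig import bot
b=bot.read_state()["ee_pos"]
for dz in(4,8,12,15,18,20.5,23):
    bot.servo_line(b-[0,0,dz],speed=30); s=bot.read_state();print(dz,round(s["clock"],2),s["ee_pos"].round(1),R.from_euler("z",-YAW0+.48).apply(s["ft_force"]).round(2))
bot.dwell(.3);print(bot.read_state()["ft_force"].round(2))
A=-.476;C=ringC(A);u=(PIV-C)*[1,1,0]/96;n=np.array([-u[1],u[0],0])
c=bot.read_camera("scene");uv,W=cloud(c);Q=np.c_[(W-C)@u,(W-C)@n,W[:,2]];k=(abs(Q[:,0])<38)&(abs(Q[:,1])>16)&(abs(Q[:,1])<36)&(Q[:,2]>130)&(Q[:,2]<210);Q=Q[k];print(len(Q),"z",np.percentile(Q[:,2],[2,50,98]).round(1),"n",Q[:,1].min(),Q[:,1].max())
o=proj(c,[C])[0].astype(int);cv2.imwrite("pics/s5.png",cv2.resize(c["image"][o[1]-60:o[1]+75,o[0]-90:o[0]+90],(800,600),interpolation=3))
E
```

```text
4 14.93 [ 592.7 -101.9  163.2] [-4.26 -0.82 -5.86]
8 15.22 [ 592.8 -101.8  159.5] [-6.29 -1.87 -5.62]
12 15.5 [ 592.8 -101.8  155.6] [-5.61 -0.91 -4.72]
15 15.75 [ 592.9 -101.7  152.6] [-6.35 -1.64 -3.81]
18 16.0 [ 593.5 -101.8  150.5] [-1.1   0.2  -2.49]
20.5 16.25 [ 593.2 -101.6  147.4] [ 0.27 -0.12  0.97]
23 16.5 [ 592.9 -101.6  144.3] [0.09 0.13 0.82]
[-0.75  1.33 -1.24]
262 z [144.3 189.2 207.9] n -35.614558687359555 35.840280047873364
```

View pics/s5.png

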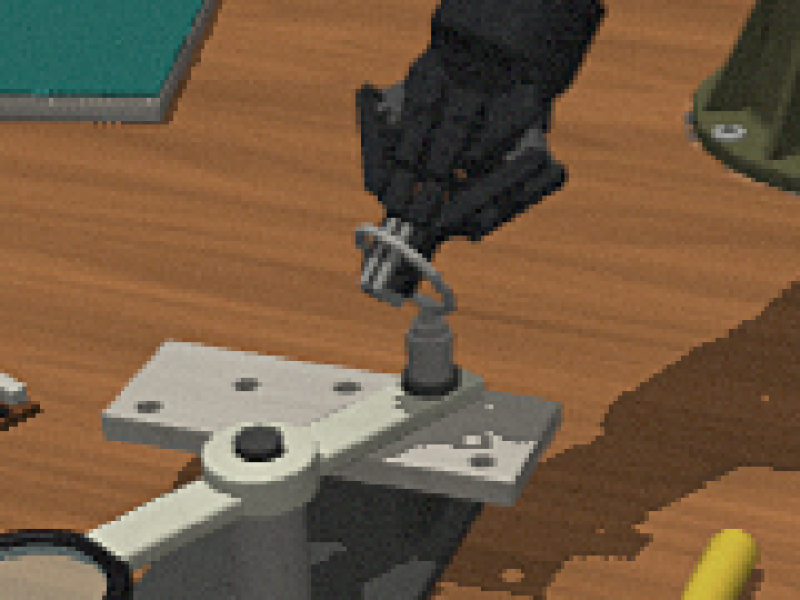

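The ring load vanished at TCP z ≈ 150, the same height as first contact when home, and the crop shows the knob down on the barrel at (430,325). I'll back out square and verify.

```bash
python3 - <<'E'
from h import *
from rig import bot
s=bot.read_state();bot.servo_line(s["ee_pos"]-[0,0,5],speed=40)
s=bot.read_state();M=rot(s["tool_rot"]).as_matrix()
print(bot.servo_line(s["ee_pos"]-60*M[:,1],speed=50,until_force=4))
s=bot.read_state();print(round(s["clock"],2),s["ee_pos"].round(1),s["ft_force"].round(2))
bot.servo_line(s["ee_pos"]-60*M[:,1],speed=120)
w=wristcam(bot);A=-.48;C=ringC(A);u=(PIV-C)*[1,1,0]/96;n=np.array([-u[1],u[0],0])
uv,W=cloud(w);Q=np.c_[(W-C)@u,(W-C)@n,W[:,2]];k=(abs(Q[:,0])<40)&(abs(Q[:,1])<40)&(Q[:,2]>128)&(Q[:,2]<215);Q=Q[k]
print("ring u,n,z 2/50/98%",np.percentile(Q,[2,50,98],axis=0).round(1).tolist())
t=bot.read_camera("top");H,S,V=cv2.split(cv2.cvtColor(t["image"],cv2.COLOR_BGR2HSV))
nn,l,st,ce=cv2.connectedComponentsWithStats((V<60)[140:230,330:440].astype(np.uint8))
for i in range(1,nn):
    if st[i,4]>80: X=onplane(t,[330+st[i,0]+st[i,2]/2-.5,140+st[i,1]+st[i,3]/2-.5],84)[0];print("lens",X.round(1),"angle",np.arctan2(*(X-PIV)[1::-1])-YAW0)
s=bot.read_state();print(round(s["clock"],2),s["ee_pos"].round(1),s["ft_force"].round(2))
cv2.imwrite("pics/t6.png",np.hstack([cv2.resize(t["image"][140:320,280:500],(440,360),interpolation=3),cv2.resize(w["image"],(360,360)[:1]+(270,)) if 0 else cv2.resize(w["image"][80:400,160:480],(360,360))]))
E
```

```text
False
18.48 [555.5 -86.8 183.6] [-0.   -0.01 -0.38]
ring u,n,z 2/50/98% [[-16.3, -28.8, 132.9], [0.6, -0.1, 160.9], [14.6, 28.4, 182.4]]
lens [ 783.8 -188.2   84. ] angle -0.4758052231662654
19.23 [518.3 -72.2 227.5] [ 0.03  0.42 -0.09]
```

View pics/t6.png

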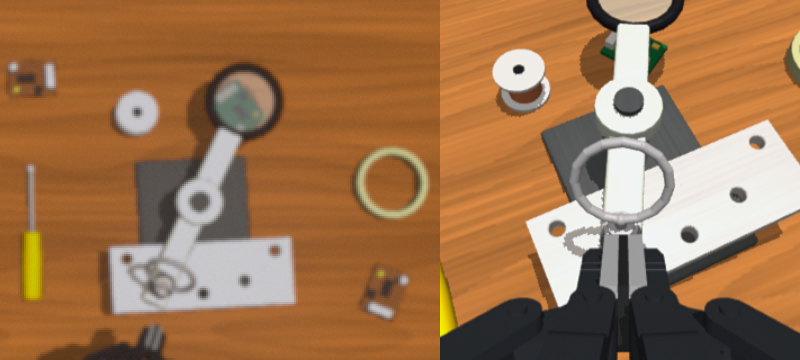

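The lens now stands over the green board, seen through the glass at (237,105). The ring's height percentiles, 132.9/160.9/182.4 mm, match the home reading of 132.6/160.6/182.1. The spool, tape and screwdriver are where they were, and the gripper is clear. Handing in.

```bash
python3 -c "
from rig import bot
bot.finish_job();print(bot.read_state()['clock'])"
```

```text
the job is handed in; nothing more can be done
the job is handed in; nothing more can be done
```

The lens now stands over the green circuit board and the index pin is home in the −0.48 rad hole. I handed the job in at about 19 s of the 43 s limit. With the gripper closed, I hooked both fingertips under the ring, lifted the pin about 17 mm and swung the arm one hole. I then lowered the pin into that hole and backed out.

**Last checks**
- **Lens angle:** it measured −0.476 rad, within the 0.01 rad of play.
- **Pin height:** the ring's height matched its starting home height to within 0.3 mm. The load on the ring vanished at the same height where contact first began.
- **Loose things:** the spool, tape, screwdriver and board look unmoved in the last pictures. I compared them by eye only and did not measure them again.
- **Gripper:** it is clear of everything, with no force on the wrist.

**What disagreed:**
- **Fingertip reach:** the shut fingertips ended about 7 mm behind the TCP, not the stated 19 mm ahead.
- **Effect on the first try:** that attempt missed the ring, and the tip pushed on the top wire from outside with about 9 N. I backed off, measured the tips with the wrist camera, and the second insertion went through cleanly.
- **Rise estimate:** a camera estimate of the pin's rise during the lift read 21 mm. I didn't rely on it, because the arm's travel and the smooth 5 to 7 N spring force pointed to about 17 mm, clear of the stop.

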